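# Find the concealed catch of the sugar drawer and press it

## Robot

A 6-joint arm with a two-finger parallel gripper is mounted at the origin on the work surface. World frame = base frame: x ahead of the robot, y to its left, z up, the work surface at z = 0. Lengths are in mm, angles in rad, forces in N, time in s.
With the tool pointing down it reaches from about 375 to 825 mm from the base axis. Payload 5.5 kg.
Tool frame: the origin (TCP) lies at the very end of the fingers, on their centre line; the grasp point (between the pads) lies behind it (ctrl.grip_point_offset is the x of the grasp point in the tool frame, in mm); x points along the fingers, y is the direction in which the jaws open and shut, and the axes are right-handed (so a half turn about x gives the same grasp; the last joint's range is limited). The gripper opens to 85 mm and grips with 20 to 120 N. Pads are 22 mm wide; open, the fingers measure 114 mm over their backs; the gripper's body (76 mm by 85 mm) begins 54 mm behind the grasp point. The pads swing forward as they close: fully open they stand 13 mm farther back than shut.
Start: joints at [1.145, 0.314, -0.047, 1.21, 0, 1.571], TCP at [247.826, 546.422, 231.299] pointing down, gripper open.
Joint ranges: [-2.67, 2.67], [-0.69, 1.73], [-1.03, 1.25], [-2.08, 2.16], [-1.42, 1.45], [-3.14, 3.14]. Speed limits (rad/s): [2.39, 2.39, 3.01, 3.14, 3.14, 3.14].

## Interface

Orientations are given as a rotation vector (axis times angle).
In Python, from plant import status, get_image, calibration, ctrl gives the robot as it stands.
- The arm moves only by the tool send_rows, never from a script. Its argument "plan" is a list of rows, each a list of 5 numbers: the opening, from 0 (shut) to 1 (fully open), then the shift along the world's x, y, z in cm, then the turn about the world's z in rad. In form: [[claw, x, y, z, twist], ...]. A call has 1 to 12 rows; each row shifts and turns the commanded pose from where the row before left it; what a row does not reach is not made up. A row lasts 1/12 s, in which the tool goes at most 41.7 mm and 7.16 degrees, less where a joint would pass 70% of its speed; a pose out of reach is approached as far as the arm can. A call is refused whole if a number of a shift passes 4.17 or a number of a turn 0.125, either way. A call with a gripper value outside its range is refused whole. The fingers move at their own pace and stop on an object; "force" is the grip in N (left out, the last holds). Time passes only in rows, so rows that do not move let the fingers close. It gives the time, the measured TCP pose, the force and the opening at its end, in the units of the state.
- status.get_state(): the state, without advancing time (a new reading comes with each control period).
- get_image(name): name is "scene" or "top"; returns (picture, depth): 400x640x3 uint8, blue, green, red; 400x640 float32, mm along the optical axis (not along the pixel's ray), 0 where there is no reading.
- calibration(name): a dict with "fx", "fy", "cx", "cy" (pixels), "distortion" ([k1, k2, p1, p2, k3] as OpenCV has them; the pictures are not rectified), "R" (3x3) and "t" (3): a world point X has camera coordinates R X + t. Camera axes: x right, y down, z forward; pixel columns grow to the right and rows downward; lengths in mm; the calibration is good to about 2 mm. A picture is of the moment at which its call begins. calibration takes no time and is no camera call.
- ctrl.job_done(): hands the job in, once; it reports no verdict.
The state is a dict: "time": time; "qpos": joint angles; "qvel": joint speeds; "effort": joint torques, N m; "position": TCP position; "tcp_rot": TCP orientation; "ft_force": force on the tool from outside, world axes, zero at the start; "moment": the same for the moment, N m; "gripper_width": finger opening in mm.
Only numpy, scipy, OpenCV 4.12 (cv2) and the standard library are available. Lean on these libraries where they do the work, as an engineer would, in place of code of your own. Each camera call takes 0.05 s, during which the arm holds its last target. There are 200 camera calls.

## Task

The sugar drawer of the wooden unit on the drinks counter is held shut by a concealed catch: a push pad, almost flush and nearly the same colour, somewhere along the sunken cream panel in the unit's top. Feel gently along the panel with the fingertips, shut together, until you find the pad, press it in so that the drawer springs open by itself (do not pull or touch the drawer), then take the hand away and let the pad come back up. Grasp nothing, and leave the cups, mug and jug standing where they are.

Things in the scene. Friction and masses are not known exactly. Their poses are not given: they have to be found in the camera images.
- unit: Low wooden drawer unit, fixed, 240 (x) x 430 (y) x 120 mm high; origin at the centre of its underside on the counter, z up, x towards the drawer front, y along its length, turned by up to about 20 degrees. In its cream top is a sunken rigid cream panel, 80 mm (x) by 180 mm (y), flat, 1.5 mm below the rim, centred at x = -30 mm, y = 0. This pose does not tell where along y the pad is.
- panel_center (a point): Centre of the sunken panel, on its surface, 118.5 mm above the counter. The pad of the catch lies in this panel: 52 mm (unit's x) by 44 mm (unit's y), slightly darker cream, in an opening 54 x 46 mm, its top 2 mm below the panel's surface. The pad's centre is on the panel's long centreline (parallel to the unit's y), up to 55 mm either way from this point.
- catch (a joint): How far the pad of the catch is pressed in, m: 0 up, 0.006 fully in. It moves straight down against a spring: about 1.5 N to start it, about 5 N fully in, and it comes back up when let go. The drawer is let go when the pad is about 3.5 mm in. The panel around it is rigid: a fingertip coming down on it at 25 mm/s strikes with about 60 N for an instant, so come down no faster than that.
- sugar_drawer (a joint): The sugar drawer, how far it is out, m: 0 shut, 0.06 fully open. Once the catch lets go its own spring drives it out along the unit's +x in under a second, and it stays open.
- drawer_front (a point): Middle of the drawer's outer face, 47 mm above the counter; the face is 404 mm wide and 68 mm high, with a small steel knob. It moves with the drawer.
- tumbler: Bystander: small beige stoneware tumbler, 62 mm across, 55 mm high, standing on the unit's top between the panel and the drawer front, near one end (changes places with the pot). Origin at the centre of its underside.
- pot: Bystander: small white pot, 66 mm across, 52 mm high, standing on the unit's top near the other end. Origin at the centre of its underside.
- mug: Bystander: white mug, 80 mm across, 90 mm high, on the counter to the left of the unit. Origin at the centre of its underside.
- jug: Bystander: full juice jug, 96 mm across, 236 mm high with its lid, on the counter to the right of the unit. Origin at the centre of its underside.

How it is judged (in metres and radians):
On the way, in this order (a step that is already met when the one before it is completed fails the run):
1. the catch pad is pressed in, with the drawer still shut (value of joint catch above 0.0025 m and value of joint sugar_drawer below 0.03 m).
2. the drawer springs open (value of joint sugar_drawer above 0.05 m), for 0.2 s.
At the end, for the whole second after the job is handed in: The drawer is out by more than 50 mm and at rest, the pad is back up (less than 1.5 mm in), and tumbler, pot, mug and jug stand upright (within 0.2 rad) less than 20 mm from where they started (value of joint sugar_drawer above 0.05 m and velocity of joint sugar_drawer below 0.02 m/s and value of joint catch below 0.0015 m and distance of each of tumbler, pot, mug, jug from where it was at the start of the episode below 0.02 m and angle between each of tumbler, pot, mug, jug's own z axis and vertical below 0.2 rad); the robot touches nothing.
It fails at once if the robot touches the drawer (over 1 N) (contact force between any of the fingers, the arm and sugar_drawer above 1 N).
It fails at once if the fingers bear on the panel, its pad (together: insert) or the unit with more than 150 N (contact force between the fingers and insert above 150 N or contact force between the fingers and unit above 150 N).
It fails at once if the tumbler, pot, mug or jug is knocked, lifted or carried (20 mm or 0.2 rad) (not ((distance of tumbler from where it was at the start of the episode below 0.02 m and angle between tumbler's own z axis and vertical below 0.2 rad) and (distance of pot from where it was at the start of the episode below 0.02 m and angle between pot's own z axis and vertical below 0.2 rad) and (distance of mug from where it was at the start of the episode below 0.02 m and angle between mug's own z axis and vertical below 0.2 rad) and (distance of jug from where it was at the start of the episode below 0.02 m and angle between jug's own z axis and vertical below 0.2 rad))).
It also fails if it takes over 51 s, if anything falls off the work surface, if the arm or the gripper's body presses on something with over 40 N, if the wrist force passes 120 N, or if a joint passes its speed limit or range.

## Working session

There is one attempt and no reset: what is moved stays moved. The work goes in short steps, Python scripts to look and compute and a tool call to move; the robot and the scene stay as the last step left them, time stands still between calls to the robot, and variables do not carry over. Pictures are saved under pics/ and viewed, about 8 in all and at most 12, crops included, and the job is handed in when it is done.

Besides the shell and the picture viewer there is one more tool, called after ">>>" in YAML: its name, and indented under it one key for each argument. send_rows: Moves the arm, as the interface text tells. Its arguments: {"type":"object","properties":{"plan":{"type":"array","items":{"type":"array","items":{"type":"number"}}},"force":{"type":"number"}},"required":["plan"]}

```bash
mkdir -p pics; ls; cat > h.py <<'E'
import numpy as np, cv2
from plant import status,get_image,calibration,ctrl
def cast(name,uv,z):
    c=calibration(name);K=np.array([[c['fx'],0,c['cx']],[0,c['fy'],c['cy']],[0,0,1.]])
    n=cv2.undistortPoints(np.array(uv,float).reshape(-1,1,2),K,np.array(c['distortion'],float)).reshape(-1,2)
    R=np.array(c['R']);t=np.array(c['t']).ravel()
    d=np.c_[n,np.ones(len(n))]@R; o=-R.T@t
    return o+d*((z-o[2])/d[:,2])[:,None]
E
python3 - <<'E'
from h import *
for n in ('top','scene'):
    p,d=get_image(n); cv2.imwrite(f'pics/{n}0.png',p); np.save(f'pics/{n}0.npy',d)
    c=calibration(n); print(n,-np.array(c['R']).T@np.array(c['t']).ravel(),np.array(c['R'])[2],c['fx'])
print(status.get_state(),ctrl.grip_point_offset)
E
```

```text
pics
top [ 399.53475591   14.7474226  1891.88761259] [ 1.29133860e-01 -3.67911226e-04 -9.91627103e-01] 510.46531678520574
scene [1487.57494979  157.94946054 1166.88938607] [-0.63159508 -0.11980939 -0.76598523] 440.1577555531228
{'time': 0.1, 'qpos': array([ 1.14501235e+00,  3.14140845e-01, -4.79839216e-02,  1.21022833e+00,
        7.96826986e-06,  1.57082482e+00]), 'qvel': array([-2.12537462e-04,  2.30384994e-04,  3.26200866e-03,  7.97477470e-05,
       -5.55770606e-04, -2.29572418e-05]), 'effort': array([-7.49943119e-04, -5.40766811e+01,  3.40540695e+01,  1.11576341e-02,
       -6.32878573e-05, -1.06943463e-05]), 'position': array([247.59716293, 545.94211006, 230.52735254]), 'tcp_rot': array([ 0.33278876,  1.54521   , -0.33519123]), 'ft_force': array([-0.11606099,  0.02209544,  0.18632329]), 'moment': array([-0.01575322,  0.01620902,  0.01447464]), 'gripper_width': 85.57423774101905} -18.700000000000003
```

View pics/top0.png

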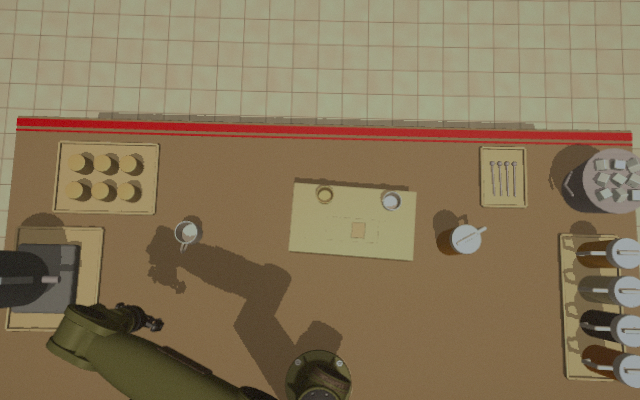

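View pics/scene0.png

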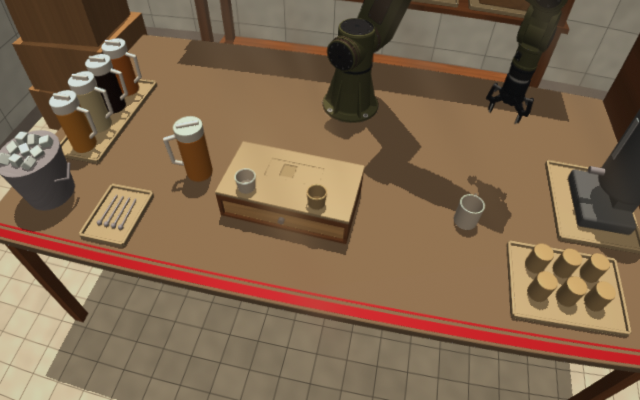

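The top view shows the unit at about (353,222), with a darker patch at (358,230) on its panel. The drawer side faces up the image, away from the robot. I'll measure it and look closer.

```bash
python3 - <<'E'
from h import *
p=cv2.imread('pics/top0.png')
h=cv2.cvtColor(p,cv2.COLOR_BGR2HSV)
print(h[[245,190,230,230,230],[310,350,358,340,375]], p[230,325:395:3].tolist())
m=(h[...,2]>130).astype(np.uint8); m[:, :280]=0;m[:,425:]=0;m[:170]=0;m[270:]=0
cs,_=cv2.findContours(m,cv2.RETR_EXTERNAL,cv2.CHAIN_APPROX_NONE)
c=max(cs,key=cv2.contourArea); c=cv2.convexHull(c)
print(cv2.contourArea(c)); 
P=cast('top',c.reshape(-1,2),120)[:,:2]
r=cv2.minAreaRect(P.astype(np.float32)); print(r, cv2.boxPoints(r))
a=p[175:270,280:425]; a=cv2.normalize(a.astype(np.float32),None,0,400,cv2.NORM_MINMAX).clip(0,255).astype(np.uint8)
a=cv2.resize(a,None,fx=5.4,fy=5.4,interpolation=cv2.INTER_CUBIC)[:520]
cv2.imwrite('pics/c1.png',a)
s=cv2.imread('pics/scene0.png')[135:245,210:370]; cv2.imwrite('pics/c2.png',cv2.resize(s,None,fx=5,fy=5,interpolation=cv2.INTER_CUBIC))
E
```

```text
[[ 27  75 159]
 [ 24  76 165]
 [ 22  89 164]
 [ 26  74 162]
 [ 27  71 162]] [[112, 152, 159], [118, 159, 164], [118, 157, 163], [118, 159, 164], [115, 159, 163], [115, 156, 162], [116, 157, 162], [118, 158, 163], [116, 156, 161], [98, 135, 152], [107, 147, 165], [107, 148, 164], [106, 147, 164], [103, 143, 154], [120, 160, 166], [119, 158, 164], [114, 157, 160], [120, 160, 164], [116, 160, 164], [119, 160, 165], [117, 159, 163], [115, 159, 163], [117, 159, 163], [117, 158, 162]]
14245.5
((573.4208984375, -106.89944458007812), (345.99530029296875, 507.3538513183594), 1.437853455543518) [[ 394.1123   142.35663]
 [ 406.84314 -364.83746]
 [ 752.7295  -356.15552]
 [ 739.99866  151.03857]]
```

View pics/c1.png

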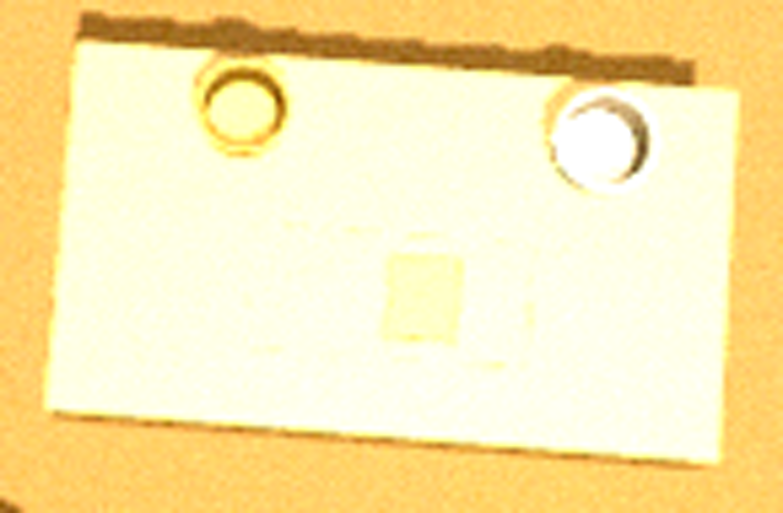

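View pics/c2.png

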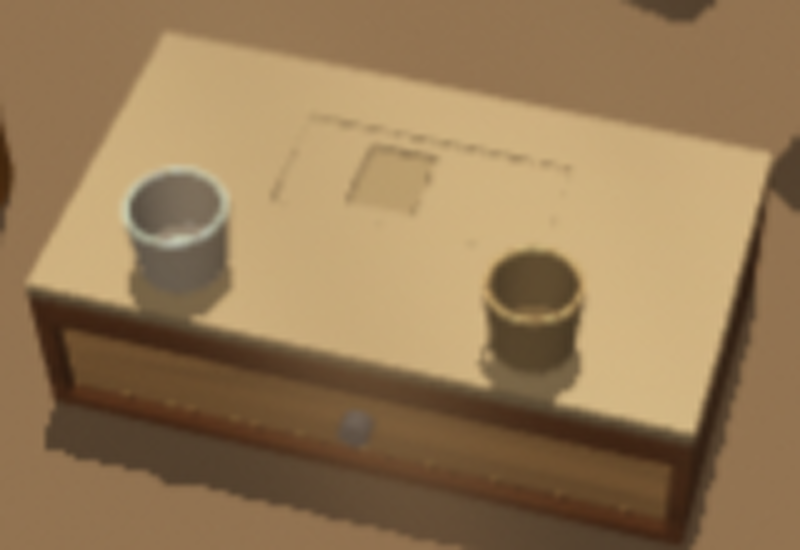

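```bash
python3 - <<'E'
from h import *
T=lambda a:(np.array(a,float)+.5)/5.4-.5+[280,175]
S=lambda a:(np.array(a,float)+.5)/5-.5+[210,135]
un_t=cast('top',T([(78,42),(740,88),(718,464),(45,410)]),120)[:,:2]
un_s=cast('scene',S([(692,436),(28,288),(167,33),(772,155)]),120)[:,:2]  # front-left,front-right,back-right,back-left
pd_t=cast('top',T([(388,253),(464,256),(458,342),(382,340)]),116.5)[:,:2]
pd_s=cast('scene',S([(372,145),(440,155),(412,213),(347,203)]),116.5)[:,:2]
for n,u,p in(('top',un_t,pd_t),('scene',un_s[[0,1,2,3]],pd_s)):
    c=u.mean(0); ey=(u[0]-u[1]+u[3]-u[2]); L=np.linalg.norm(ey)/2; yaw=np.arctan2(-ey[0],ey[1])
    R=np.array([[np.cos(yaw),-np.sin(yaw)],[np.sin(yaw),np.cos(yaw)]])
    print(n,u.round().tolist(),'c',c.round(1),'L',L,'W',np.linalg.norm(u[0]-u[3]),'yaw',yaw,'pad',p.mean(0).round(1),'local',((p.mean(0)-c)@R).round(1),'padsize',np.ptp((p-c)@R,axis=0))
top=cv2.imread('pics/top0.png')
for n,q,z in(('tumbler',[(243,105)],175),('pot',[(600,140)],172)): print(n,cast('top',T(q),z).round())
E
```

```text
top [[697.0, 100.0], [678.0, -330.0], [435.0, -316.0], [458.0, 114.0]] c [ 566.9 -108.1] L 430.9219244449951 W 239.43671449106006 yaw -0.04956986494152284 pad [ 536.3 -127.1] local [-29.6 -20.5] padsize [58.0735314  49.24356036]
scene [[703.0, 100.0], [682.0, -325.0], [441.0, -314.0], [463.0, 113.0]] c [ 572.4 -106.6] L 426.29994645595036 W 240.48753920210513 yaw -0.051841699685533725 pad [ 537.2 -126.7] local [-34.1 -21.9] padsize [57.74806736 46.05011294]
tumbler [[650.  -7. 175.]]
pot [[ 634. -233.  172.]]
```

```bash
python3 - <<'E'
from h import *
from scipy.spatial.transform import Rotation as Ro
print(Ro.from_rotvec(status.get_state()['tcp_rot']).as_matrix().round(3))
E
```

```text
[[-0.001  0.413  0.911]
 [-0.001  0.911 -0.413]
 [-1.    -0.002 -0.   ]]
```

>>> send_rows:
  plan:
    - [0,1.6,-3.7,0,0]
    - [0,1.6,-3.7,0,0]
    - [0,1.6,-3.7,0,0]
    - [0,1.6,-3.7,0,0]
    - [0,1.6,-3.7,0,0]
    - [0,1.6,-3.7,0,0]

```text
time: 0.6
position: [343.9, 322.5, 231.0]
tcp_rot: [0.333, 1.545, -0.334]
ft_force: [1.3, 0.3, 0.5]
gripper_width: 12.2
```

>>> send_rows:
  plan:
    - [0,1.75,-3.7,0,-0.1]
    - [0,1.75,-3.7,0,-0.12]
    - [0,1.75,-3.7,0,-0.12]
    - [0,1.75,-3.7,0,-0.12]
    - [0,1.75,-3.7,0,-0.12]
    - [0,1.75,-3.7,0,-0.12]
    - [0,1.75,-3.7,0,-0.12]
    - [0,1.75,-3.7,0,-0.12]
    - [0,1.75,-3.7,0,-0.12]
    - [0,1.75,-3.7,0,-0.12]
    - [0,2.0,-4.1,0,-0.015]
    - [0,0,0,0,0]

```text
time: 1.6
position: [539.4, -89.1, 230.6]
tcp_rot: [1.249, 1.179, -1.251]
ft_force: [-0.1, -0.4, 0.0]
gripper_width: -0.2
```

>>> send_rows:
  plan:
    - [0,0,0,-2,0]
    - [0,0,0,-2,0]
    - [0,0,0,-2,0]
    - [0,0,0,-1.5,0]
    - [0,0,0,-1,0]
    - [0,0,0,-0.5,0]
    - [0,0,0,-0.5,0]
    - [0,0,0,0,0]
    - [0,0,0,0,0]
    - [0,0,0,0,0]

```text
time: 2.43
position: [537.7, -83.1, 137.2]
tcp_rot: [1.246, 1.184, -1.245]
ft_force: [-0.6, -0.6, -0.1]
gripper_width: -0.1
```

>>> send_rows:
  plan:
    - [0,0,0,-0.3,0]
    - [0,0,0,-0.3,0]
    - [0,0,0,-0.2,0]
    - [0,0,0,-0.2,0]
    - [0,0,0,-0.2,0]
    - [0,0,0,-0.1,0]
    - [0,0,0,-0.1,0]
    - [0,0,0,0,0]
    - [0,0,0,0,0]
    - [0,0,0,0,0]

```text
time: 3.27
position: [537.2, -83.0, 122.4]
tcp_rot: [1.246, 1.185, -1.246]
ft_force: [-0.9, -0.3, 0.3]
gripper_width: 0.0
```

>>> send_rows:
  plan:
    - [0,0,0,-0.1,0]
    - [0,0,0,-0.1,0]
    - [0,0,0,0,0]
    - [0,0,0,0,0]

```text
time: 3.6
position: [537.0, -83.0, 120.2]
tcp_rot: [1.246, 1.185, -1.246]
ft_force: [-0.1, 0.4, -0.0]
gripper_width: -0.4
```

>>> send_rows:
  plan:
    - [0,0,0,-0.05,0]
    - [0,0,0,-0.05,0]
    - [0,0,0,0,0]
    - [0,0,0,0,0]

```text
time: 3.93
position: [537.1, -83.0, 119.3]
tcp_rot: [1.246, 1.185, -1.246]
ft_force: [0.5, -0.1, 0.2]
gripper_width: -0.0
```

>>> send_rows:
  plan:
    - [0,0,0,-0.05,0]
    - [0,0,0,-0.05,0]
    - [0,0,0,0,0]
    - [0,0,0,0,0]

```text
time: 4.27
position: [537.2, -83.0, 118.6]
tcp_rot: [1.246, 1.185, -1.246]
ft_force: [-1.5, 0.3, 3.7]
gripper_width: 0.4
```

Rigid panel felt at z = 118.6, as expected (118.5). Next: lift a little, move over the pad and feel there.

>>> send_rows:
  plan:
    - [0,0,0,0.3,0]
    - [0,0,0,0.3,0]
    - [0,0,-1.4,0,0]
    - [0,0,-1.5,0,0]
    - [0,0,-1.5,0,0]
    - [0,0,0,0,0]
    - [0,0,0,-0.2,0]
    - [0,0,0,-0.2,0]
    - [0,0,0,-0.1,0]
    - [0,0,0,0,0]
    - [0,0,0,0,0]
    - [0,0,0,0,0]

```text
time: 5.27
position: [537.1, -126.6, 119.3]
tcp_rot: [1.246, 1.186, -1.245]
ft_force: [0.2, 0.7, 0.1]
gripper_width: -0.3
```

>>> send_rows:
  plan:
    - [0,0,0,-0.1,0]
    - [0,0,0,-0.1,0]
    - [0,0,0,0,0]
    - [0,0,0,0,0]
    - [0,0,0,0,0]

```text
time: 5.68
position: [537.1, -127.0, 117.3]
tcp_rot: [1.246, 1.185, -1.246]
ft_force: [-0.5, -0.4, -0.3]
gripper_width: 0.1
```

Already below the panel's surface with no force, so the tip is in the pad's opening. Pressing slowly.

>>> send_rows:
  plan:
    - [0,0,0,-0.1,0]
    - [0,0,0,-0.1,0]
    - [0,0,0,0,0]
    - [0,0,0,0,0]

```text
time: 6.02
position: [537.2, -127.1, 115.5]
tcp_rot: [1.246, 1.185, -1.246]
ft_force: [0.5, 0.6, 2.5]
gripper_width: 0.0
```

>>> send_rows:
  plan:
    - [0,0,0,-0.1,0]
    - [0,0,0,-0.1,0]
    - [0,0,0,-0.05,0]
    - [0,0,0,0,0]
    - [0,0,0,0,0]

```text
time: 6.43
position: [537.3, -127.1, 112.8]
tcp_rot: [1.246, 1.185, -1.246]
ft_force: [0.6, 0.2, 3.1]
gripper_width: 0.6
```

>>> send_rows:
  plan:
    - [0,0,0,-0.05,0]
    - [0,0,0,-0.05,0]
    - [0,0,0,0,0]
    - [0,0,0,0,0]
    - [0,0,0,0,0]
    - [0,0,0,0,0]
    - [0,0,0,0,0]
    - [0,0,0,0,0]
    - [0,0,0,0,0]
    - [0,0,0,0,0]

```text
time: 7.27
position: [537.2, -127.1, 111.9]
tcp_rot: [1.246, 1.185, -1.246]
ft_force: [0.7, 0.2, 4.0]
gripper_width: -0.0
```

>>> send_rows:
  plan:
    - [0,0,0,0.3,0]
    - [0,0,0,0.5,0]
    - [0,0,0,1,0]
    - [0,0,0,2,0]
    - [0,0,0,3,0]
    - [0,0,0,3,0]
    - [0,0,0,2,0]
    - [0,-1.5,0,1,0]
    - [0,-2.5,0,0,0]
    - [0,-2.5,0,0,0]
    - [0,-2,0,0,0]
    - [0,0,0,0,0]

```text
time: 8.27
position: [448.2, -126.5, 240.4]
tcp_rot: [1.246, 1.187, -1.248]
ft_force: [-0.5, 0.3, -0.2]
gripper_width: 0.1
```

```bash
python3 - <<'E'
from h import *
p,d=get_image('scene'); cv2.imwrite('pics/s1.png',p[100:280,180:500].repeat(2,0).repeat(2,1))
s=status.get_state(); print(s['time'],s['position'],s['ft_force'],abs(s['qvel']).max())
a=cast('scene',[(0,0)],0)
E
```

```text
8.3167 [ 450.28853565 -126.79668018  240.50865457] [ 0.59494406 -0.46950157  0.37985472] 0.04316992642052549
```

View pics/s1.png

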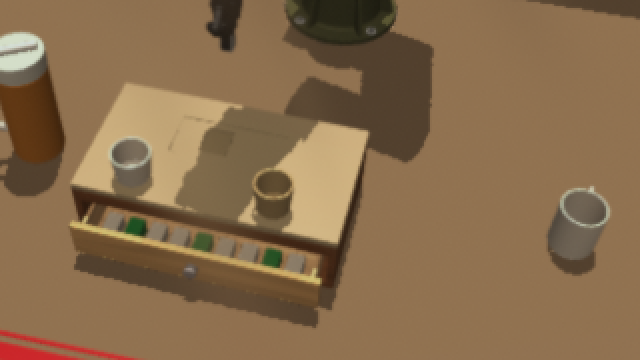

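The drawer is out (front edge from about (75,225) to (318,298) in this crop) and all four vessels are upright. I'll check how far it is out, then hand in.

```bash
python3 - <<'E'
from h import *
q=cast('scene',np.array([(75,225),(318,298)])/2+[180,100],81)[:,:2]
yaw=-.05; ex=np.array([np.cos(yaw),np.sin(yaw)])
print('drawer front local x minus 120:',(q-[569.6,-107.4])@ex-120)
print(ctrl.job_done())
E
```

```text
drawer front local x minus 120: [49.25760014 78.52513688]
the job is handed in; nothing more can be done
None
```

The sugar drawer sprang open after I pressed the catch pad, and the job is handed in; no verdict was reported.

- **Finding the pad:** both cameras put it about 20 mm to the right of the panel's centre, at world (537, -127). They agreed to about 1 mm.
- **Feeling and pressing:** I felt the rigid panel beside it first, at z = 118.6 with 3.7 N. I then moved over the pad, met its spring about 2 mm lower, and pressed it in about 4.6 mm with about 4 N. The hand then lifted and moved back towards the robot.
- **Last checks:** the last picture shows the drawer out, all four vessels upright and apparently where they were, and the hand clear, with wrist force near zero.
- **Less certain:**
  - **Drawer opening:** my hand-picked pixel estimates disagreed, 49 mm at one corner and 79 mm at the other (mean 64 mm). That is roughly consistent with the full 60 mm but is not precise proof of more than 50 mm.
  - **Pad back up:** I inferred this from the hand being clear and did not measure it.

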